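# Sort the wooden figure parts into their trays

### The job

Sort the loose wooden figure parts on the bench into the three trays, each tray taking the kind of part shown by the sample glued to its ledge: both long legs (with a foot) in the leg tray, both short arms in the arm tray, the head in the head tray. Lay legs and arms the same way up as you found them, flat on the tray's floor and not on top of one another, stand the head upright, and leave everything released and at rest.

Things in the scene. Friction and masses are not known exactly. Their poses are not given: they have to be found in the camera images.
- leg_a: A figure's LEG of plain light wood, lying flat, 112 mm long, 16 mm thick: round hip disc (22 mm diameter) at -x, straight bar 16 mm wide (free from x = -34 to +32 mm), rectangular foot 24 x 30 mm (y) at +x. Origin on the underside, at the middle of the length; x along it, y across, z up. Grip across the bar near its middle. 35-70 g.
- leg_b: A figure's LEG of plain light wood, lying flat, 112 mm long, 16 mm thick: round hip disc (22 mm diameter) at -x, straight bar 16 mm wide (free from x = -34 to +32 mm), rectangular foot 24 x 30 mm (y) at +x. Origin on the underside, at the middle of the length; x along it, y across, z up. Grip across the bar near its middle. 35-70 g. Like leg_a.
- figarm_a: A figure's ARM of plain light wood, lying flat, 72 mm long, 16 mm thick: a round disc (22 mm diameter) at both ends, straight bar 16 mm wide between (free from x = -14 to +14 mm), no foot. Origin on the underside, at the middle; x along the length, y across, z up. Grip across the bar at its middle. 20-42 g.
- figarm_b: A figure's ARM of plain light wood, lying flat, 72 mm long, 16 mm thick: a round disc (22 mm diameter) at both ends, straight bar 16 mm wide between (free from x = -14 to +14 mm), no foot. Origin on the underside, at the middle; x along the length, y across, z up. Grip across the bar at its middle. 20-42 g. Like figarm_a.
- head: A figure's HEAD: plain light wood drum standing upright, 42 mm diameter, 44 mm tall, with two small dark eyes and a nose peg (10 mm diameter) at 22 mm height that reaches 30 mm from the axis along +x. Origin at the centre of the underside, z up along the drum's axis. Grip across y, clear of the nose. 42-84 g.
- tray_legs: Fixed plywood tray for legs. Inside 136 (x) by 132 mm (y); walls 6 mm thick, tops 22 mm above the bench; floor's surface 6 mm above the bench. Ledge outside the +x wall, the side away from the robot (x = 74 to 126 mm), with a glued sample, a leg, 22 mm high, which stays there. Origin at bench level under the compartment's centre; x to the ledge, z up; turned up to 0.2 rad.
- tray_arms: Fixed plywood tray for arms. Inside 136 (x) by 132 mm (y); walls 6 mm thick, tops 22 mm above the bench; floor's surface 6 mm above the bench. Ledge outside the +x wall, the side away from the robot (x = 74 to 126 mm), with a glued sample, an arm, 22 mm high, which stays there. Origin at bench level under the compartment's centre; x to the ledge, z up; turned up to 0.2 rad.
- tray_heads: Fixed plywood tray for heads. Inside 136 (x) by 132 mm (y); walls 6 mm thick, tops 22 mm above the bench; floor's surface 6 mm above the bench. Ledge outside the +x wall, the side away from the robot (x = 74 to 126 mm), with a glued sample, a head, 50 mm high, which stays there. Origin at bench level under the compartment's centre; x to the ledge, z up; turned up to 0.2 rad.
Things that resemble listed ones, but are neither listed nor needed, are in the scene too. What is shaped like the figarm_b but green is not meant. What is shaped like the figarm_a but purple is not meant.

How it is judged:
By the outcome, as a careful person would: the job done as asked, in the order asked, and still so for the second after the job is handed in, with the robot touching nothing.
It also fails if it takes over 128 s, if anything falls off the work surface, if the arm or the gripper's body presses on something with over 40 N, if the wrist force passes 120 N, or if a joint passes its speed limit or range.

### The arm

A 6-joint arm with a two-finger parallel gripper is mounted at the origin on the work surface. World frame = base frame: x ahead of the robot, y to its left, z up, the work surface at z = 0. Lengths are in m, angles in rad, forces in N, time in s.
With the tool pointing down it reaches from about 0.225 to 0.875 m from the base axis. Payload 3.4 kg.
Tool frame: the origin (TCP) lies at the very end of the fingers, on their centre line; the grasp point (between the pads) lies 19 mm behind it; z points along the fingers, y is the line along which they close (so a half turn about z gives the same grasp; the last joint's range is limited). The gripper opens to 85 mm and grips with 20 to 120 N. Pads are 22 mm wide; open, the fingers measure 114 mm over their backs; the gripper's body (76 mm by 85 mm) begins 54 mm behind the grasp point. The pads swing forward as they close: fully open they stand 13 mm farther back than shut.
Start: joints at [1, 0.276, 1.505, -0, 1.361, -0.121], TCP at [0.25, 0.518, 0.231] pointing down, gripper open.
Joint ranges: [-2.89, 2.89], [-0.75, 2.08], [0.22, 2.7], [-1.18, 4.32], [0.11, 2.71], [-2.7, 2.7]. Speed limits (rad/s): [2.57, 2.57, 3.14, 3.14, 3.14, 3.14].

### API

Orientations are given as a unit quaternion [w, x, y, z].
In Python, from rig import readout, vision, manip gives the robot as it stands.
- The arm moves only by the shell command python3 -m handwheel 'ROWS' [FORCE]. ROWS is JSON, a list of rows, each a list of 3 entries, a list of its own where there are three numbers: the shift along the tool's x, y, z in mm, then the turn, a rotation vector about the tool's x, y, z in units of 6 degrees (1.0 is 6 degrees), then the closure, from -1 (fully open) to 1 (shut), so that 0 is half open. A call has 1 to 20 rows; each row shifts and turns the commanded pose from where the row before left it, along the tool's axes as they then stand; what a row does not reach is not made up. A row lasts 1/8 s, in which the tool goes at most 62.5 mm and 10.7 degrees, less where a joint would pass 70% of its speed; a pose out of reach is approached as far as the arm can. A call is refused whole if a number of a shift passes 62.5 or a number of a turn 1, either way. A call with a gripper value outside its range is refused whole. The fingers move at their own pace and stop on an object; FORCE is the grip in N (left out, the last holds). Time passes only in rows, so rows that do not move let the fingers close. It gives the time, the measured TCP pose, the force, the opening and the grip force at its end, in the units of the state.
- readout.get_state(): the state, without advancing time (a new reading comes with each control period).
- vision.get_image(name): name is "scene" or "top" or "wrist"; returns the picture (420x560x3 uint8, blue, green, red); there is no depth.
- vision.camera_params(name): a dict with "intrinsics" (3x3 intrinsics, pixels), "dist" ([k1, k2, p1, p2, k3] as OpenCV has them; the pictures are not rectified), "rvec" (rotation vector, rad) and "tvec" (3), from world to camera coordinates, as OpenCV has them; the wrist camera has in their place "hand_eye" (4x4, takes a point from camera to tool coordinates, whose origin is the TCP and whose axes are the flange's). Camera axes: x right, y down, z forward; pixel columns grow to the right and rows downward; lengths in m; the calibration is good to about 2 mm. A picture is of the moment at which its call begins: read the wrist's pose just before it. camera_params takes no time and is no camera call.
- manip.sign_off(): hands the job in; it is judged then, once.
The state is a dict: "clock": time; "qpos": joint angles; "qd": joint speeds; "effort": joint torques, N m; "position": TCP position; "ee_rot": TCP orientation; "contact_force": force on the tool from outside, world axes, zero at the start; "moment": the same for the moment, N m; "width": finger opening in m; "gripper_force": force on a finger pad.
Only numpy, scipy, OpenCV 4.12 (cv2) and the standard library are available. Lean on these libraries where they do the work, as an engineer would, in place of code of your own. Each camera call takes 0.05 s, during which the arm holds its last target. There are 200 camera calls.

## Working session

There is one attempt and no reset: what is moved stays moved. The work goes in short steps, Python scripts to look and compute and a shell command to move; the robot and the scene stay as the last step left them, time stands still between calls to the robot, and variables do not carry over. Pictures are saved under pics/ and viewed, at most 14 in all, crops included, and the job is handed in when it is done.

```bash
ls; mkdir -p pics
python3 - <<'E'
from rig import readout, vision
import cv2
s=readout.get_state();print(s)
for n in("top","scene"):
    cv2.imwrite(f"pics/{n}0.png",vision.get_image(n))
    print(n,vision.camera_params(n))
print(vision.camera_params("wrist"))
E
```

```text
pics
{'clock': 0.0, 'qpos': array([ 1.00005987e+00,  2.76616465e-01,  1.50611833e+00,  8.12587504e-06,
        1.36067680e+00, -1.21038717e-01]), 'qd': array([ 2.16398885e-03,  7.11801641e-05, -7.13088401e-04, -1.08223779e-03,
       -2.12898243e-03, -1.47182398e-03]), 'effort': array([-1.64764631e-03, -4.16771579e+01, -2.45809346e+01, -5.41062832e-05,
        1.11685271e-02, -4.85046303e-05]), 'position': array([0.24969314, 0.51738919, 0.23043335]), 'ee_rot': array([-3.12077895e-04,  2.22959777e-01,  9.74827221e-01, -8.54262698e-04]), 'contact_force': array([-0.7746156 ,  0.79269547, -0.45461345]), 'moment': array([-0.06131578, -0.00721558,  0.02960133]), 'gripper_force': 0.0, 'width': 0.08549189481728574}
top {'intrinsics': array([[379.2506058 ,   0.        , 280.36082222],
       [  0.        , 379.2506058 , 205.3712221 ],
       [  0.        ,   0.        ,   1.        ]]), 'dist': array([-0.06463486,  0.        ,  0.        ,  0.        ,  0.        ]), 'rvec': array([ 2.14064092, -2.19680772,  0.12182145]), 'tvec': array([0.05393103, 0.54003354, 1.10059605])}
scene {'intrinsics
[... 242 characters left out ...]
y([ 1.33474908,  1.93622749, -1.05468317]), 'tvec': array([ 0.14454855, -0.22453395,  1.58635417])}
{'intrinsics': array([[309.41804208,   0.        , 277.55814701],
       [  0.        , 309.41804208, 208.87088825],
       [  0.        ,   0.        ,   1.        ]]), 'dist': array([0.00311789, 0.        , 0.        , 0.        , 0.        ]), 'hand_eye': array([[ 6.01174657e-04, -9.55535157e-01, -2.94876588e-01,
         7.64544931e-02],
       [ 9.99999351e-01,  2.89191106e-04,  1.10162017e-03,
        -4.90910179e-05],
       [-9.67361117e-04, -2.94877059e-01,  9.55534711e-01,
        -1.42097979e-01],
       [ 0.00000000e+00,  0.00000000e+00,  0.00000000e+00,
         1.00000000e+00]])}
```

View pics/top0.png

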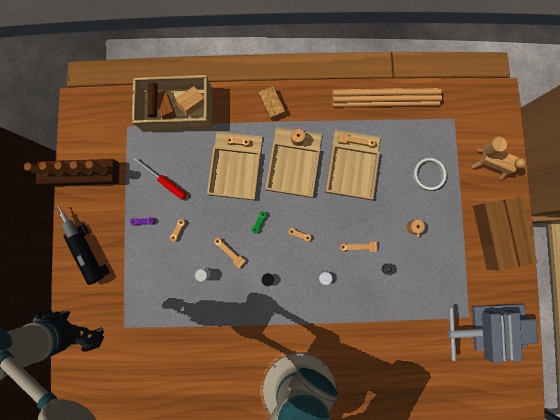

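View pics/scene0.png

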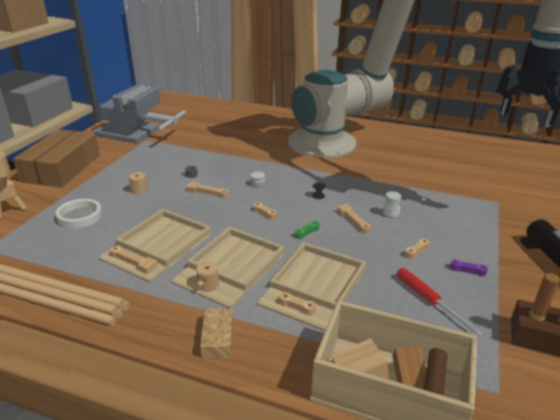

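The top view shows the arm tray at (238,168), head tray at (295,165) and leg tray at (354,170). Arms lie at (178,230) and (300,235), legs at (229,252) and (360,246), and the head at (417,228). The green (260,222) and purple (143,221) pieces are decoys. The scene view agrees, and shows some low cups nearby.

```bash
cat > h.py <<'E'
import numpy as np, cv2
from rig import readout, vision
from scipy.spatial.transform import Rotation as R
def ray(uv,cam,z):
    p=vision.camera_params(cam) if isinstance(cam,str) else cam
    uv=np.atleast_2d(np.array(uv,float)).reshape(-1,1,2)
    d=cv2.undistortPoints(uv,p["intrinsics"],p["dist"]).reshape(-1,2)
    d=np.c_[d,np.ones(len(d))]
    if "rvec" in p:
        M=cv2.Rodrigues(p["rvec"])[0]; c=-M.T@p["tvec"]; d=d@M
    else:
        s=readout.get_state(); Rt=R.from_quat(s["ee_rot"],scalar_first=True).as_matrix()
        H=p["hand_eye"]; c=s["position"]+Rt@H[:3,3]; d=d@(Rt@H[:3,:3]).T
    return (c+d*((z-c[2])/d[:,2])[:,None])[:,:2]
def go(x,y,z,axis_deg=None):
    """rows to put tool: axis_deg = world heading of tool x (mod 180)"""
    s=readout.get_state(); Rt=R.from_quat(s["ee_rot"],scalar_first=True).as_matrix()
    h=np.degrees(np.arctan2(Rt[1,0],Rt[0,0])); turn=0
    if axis_deg is not None: turn=-((axis_deg-h+90)%180-90)   # about tool z (down)
    R2=Rt@R.from_rotvec([0,0,np.radians(turn)]).as_matrix()
    d=np.array([x,y,z])-s["position"]
    print("t%.1f pos"%s["clock"],np.round(s["position"],4),"head %.1f tilt %.2f q6 %.2f w %.3f"%(h,np.degrees(np.arccos(-Rt[2,2])),s["qpos"][5],s["width"]))
    print("TURN units %.2f then SHIFT mm"%(turn/6),np.round(R2.T@d*1000,1),"| shift first:",np.round(Rt.T@d*1000,1))
def parts(im,seeds,cam,z,r=32):
    hsv=cv2.cvtColor(im,cv2.COLOR_BGR2HSV); m=cv2.inRange(hsv,(5,70,90),(25,255,255))
    for n,(u,v) in seeds.items():
        k=np.zeros_like(m); cv2.circle(k,(u,v),r,255,-1)
        cs=cv2.findContours(m&k,cv2.RETR_EXTERNAL,cv2.CHAIN_APPROX_NONE)[0]
        c=max(cs,key=cv2.contourArea).reshape(-1,2)
        w=ray(c,cam,z)*1000
        (a,b),sz,ang=cv2.minAreaRect(w.astype(np.float32))
        M=np.zeros_like(m); cv2.drawContours(M,[c.reshape(-1,1,2)],-1,255,-1)
        q=ray(np.argwhere(M)[:,::-1],cam,z)*1000; cen=q.mean(0)
        if sz[0]<sz[1]: ang+=90; sz=sz[::-1]
        print(n,"rect c",np.round([a,b],1),"size",np.round(sz,1),"ang %.1f"%(ang%180),"centroid",np.round(cen,1))
E
python3 - <<'E'
from h import *
im=cv2.imread("pics/top0.png")
parts(im,dict(armA=(178,230),legA=(229,252),armB=(300,235),legB=(360,246)),"top",0.016,28)
parts(im,dict(head=(417,228)),"top",0.044)
cv2.imwrite("pics/c1.png",cv2.resize(im[120:210,195:395],None,fx=4,fy=4,interpolation=cv2.INTER_CUBIC))
E
```

```text
armA rect c [477.2 352.4] size [70.6 23.3] ang 152.9 centroid [476.8 352.7]
legA rect c [410.  197.9] size [112.2  31.3] ang 44.1 centroid [404.4 194. ]
armB rect c [453.9 -14.3] size [72.1 21.6] ang 66.7 centroid [453.6 -14.4]
legB rect c [ 413.1 -189.2] size [114.5  26.8] ang 88.3 centroid [ 412.7 -193.9]
head rect c [ 466.8 -356.8] size [51.8 47. ] ang 61.8 centroid [ 465.9 -357. ]
```

View pics/c1.png

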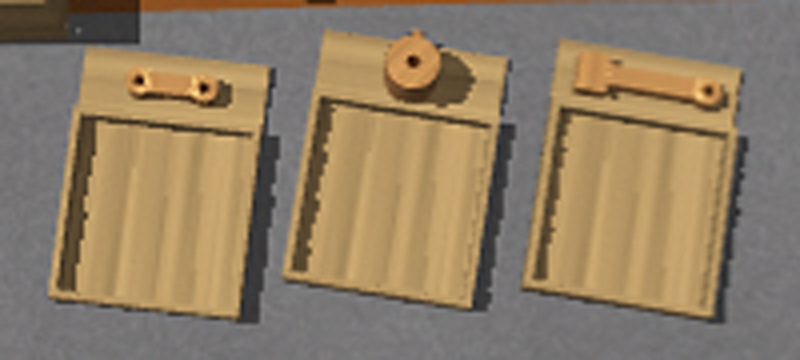

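Outer tray wall-top corners read from the crop (4x zoom, offset 195,120). The arm tray runs (50,298), (240,318), (262,128), (75,106), with the other two alike. The samples confirm arms on the left, heads in the middle and legs on the right.

Run:
```python
from h import *
T=dict(arms=[(50,298),(240,318),(262,128),(75,106)],heads=[(285,280),(472,307),(500,123),(317,96)],legs=[(523,288),(713,318),(737,132),(556,104)])
for n,c in T.items():
    w=ray(np.array(c)/4+[195-.375,120-.375],"top",.022)*1000
    e=[np.linalg.norm(w[i]-w[i-1]) for i in range(4)]
    dx=w[2]+w[3]-w[0]-w[1]
    print(n,np.round(w.mean(0),1),np.round(e,1),"ang %.1f"%np.degrees(np.arctan2(dx[1],dx[0])))
im=cv2.imread("pics/top0.png")
a=cv2.resize(im[208:248,397:437],None,fx=8,fy=8,interpolation=cv2.INTER_CUBIC)
b=cv2.imread("pics/scene0.png"); b=cv2.resize(b[163:203,118:158],None,fx=8,fy=8,interpolation=cv2.INTER_CUBIC)
cv2.imwrite("pics/c2.png",np.hstack([a,b]))
go(.4769,.3525,.12,152.9)
```

```text
arms [645.5 178.3] [148.9 144.1 146.7 144.1] ang -7.6
heads [649.3  -1.3] [144.  142.1 143.4 141.2] ang -10.8
legs [ 638.  -182.5] [144.7 145.2 145.3 140.4] ang -11.4
t0.1 pos [0.2498 0.5174 0.2305] head 154.2 tilt 0.09 q6 -0.12 w 0.086
TURN units 0.22 then SHIFT mm [-277.3  -43.1  110.6] | shift first: [-276.3  -49.6  110.6]
```

View pics/c2.png

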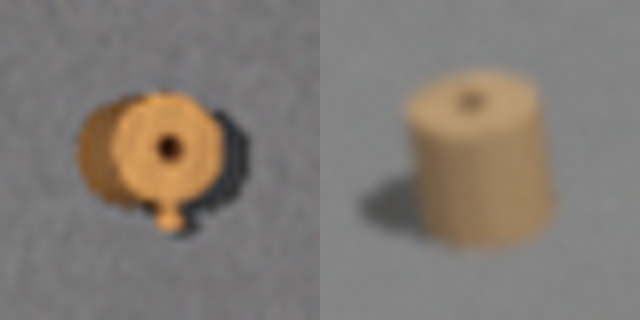

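The crops show the head top's centre at (418,226.5) in the top view, with the nose pointing toward the robot (−x). First I move above arm A.

```bash
python3 -m handwheel '[[[-39.6,-6.2,15.8],[0,0,0.22],-0.4],[[-39.6,-6.2,15.8],[0,0,0],-0.4],[[-39.6,-6.2,15.8],[0,0,0],-0.4],[[-39.6,-6.2,15.8],[0,0,0],-0.4],[[-39.6,-6.2,15.8],[0,0,0],-0.4],[[-39.6,-6.2,15.8],[0,0,0],-0.4],[[-39.6,-6.2,15.8],[0,0,0],-0.4],[[0,0,0],[0,0,0],-0.4],[[0,0,0],[0,0,0],-0.4]]' 40
python3 - <<'E'
from h import *
im=vision.get_image("wrist"); cv2.imwrite("pics/w1.png",im)
go(.4769,.3525,.005,152.9)
E
```

```text
clock: 1.23
position: [0.4771, 0.3537, 0.1205]
ee_rot: [-0.001, 0.235, 0.972, -0.0]
contact_force: [0.0, -0.1, -0.1]
width: 0.0599
gripper_force: 0.0
t1.3 pos [0.4769 0.3541 0.1208] head 152.9 tilt 0.04 q6 -0.58 w 0.060
TURN units 0.00 then SHIFT mm [ -0.8  -1.5 115.8] | shift first: [ -0.8  -1.5 115.8]
```

View pics/w1.png

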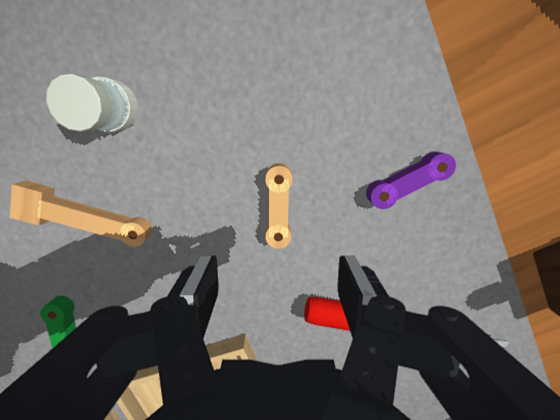

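The wrist view shows arm A upright between the fingers, with its holes at (279,180) and (278,237). I check that against the top-view estimate.

Run:
```python
from h import *
w=ray([(279,180),(278,237)],"wrist",.016)*1000; print(w,w.mean(0),np.linalg.norm(w[0]-w[1]))
parts(cv2.imread("pics/w1.png"),dict(armA=(279,208)),"wrist",.016,55)
```

```text
[[455.39146707 366.66776574]
 [499.39107948 343.32193173]] [477.39127328 354.99484874] 49.80957596228677
armA rect c [476.  355.4] size [73.2 21.9] ang 152.3 centroid [474.7 356.1]
```

```bash
python3 -m handwheel '[[[0,0,35],[0,0,0],-0.4],[[0,0,35],[0,0,0],-0.4],[[0,0,35],[0,0,0],-0.4],[[0,0,10.5],[0,0,0],-0.4],[[0,0,0],[0,0,0],-0.4],[[0,0,0],[0,0,0],1],[[0,0,0],[0,0,0],1],[[0,0,0],[0,0,0],1],[[0,0,0],[0,0,0],1],[[0,0,0],[0,0,0],1],[[0,0,-20],[0,0,0],1],[[0,0,-40],[0,0,0],1],[[0,0,-40],[0,0,0],1],[[0,0,0],[0,0,0],1]]' 40
python3 - <<'E'
from h import *
import numpy as np
def tray(c,a,lx,ly):
    a=np.radians(a); return np.array(c)+[lx*np.cos(a)-ly*np.sin(a),lx*np.sin(a)+ly*np.cos(a)]
print(tray((645.5,178.3),-7.6,0,30),tray((645.5,178.3),-7.6,0,-30))
x,y=tray((645.5,178.3),-7.6,0,30)/1000
go(x,y,.106,-7.6)
E
```

```text
clock: 3.02
position: [0.4798, 0.355, 0.1089]
ee_rot: [0.003, 0.234, 0.972, 0.003]
contact_force: [0.8, 0.8, -0.8]
width: 0.0147
gripper_force: 39.9
[649.46769171 208.03646621] [641.53230829 148.56353379]
t3.0 pos [0.4798 0.355  0.1089] head 152.9 tilt 0.45 q6 -0.58 w 0.015
TURN units -3.25 then SHIFT mm [-187.5 -123.2    3.5] | shift first: [-217.9  -53.5    3.5]
```

```bash
python3 -m handwheel '[[[0,0,0],[0,0,-0.8],1],[[0,0,0],[0,0,-0.8],1],[[0,0,0],[0,0,-0.8],1],[[0,0,0],[0,0,-0.85],1],[[-37.5,-24.6,0.7],[0,0,0],1],[[-37.5,-24.6,0.7],[0,0,0],1],[[-37.5,-24.6,0.7],[0,0,0],1],[[-37.5,-24.6,0.7],[0,0,0],1],[[-37.5,-24.6,0.7],[0,0,0],1],[[0,0,0],[0,0,0],1],[[0,0,0],[0,0,0],1]]'
python3 - <<'E'
from h import *
go(.6495,.208,.0125,-7.6)
E
```

```text
clock: 4.4
position: [0.646, 0.2069, 0.1004]
ee_rot: [-0.002, 0.067, 0.998, -0.0]
contact_force: [-0.5, 0.8, -0.2]
width: 0.0146
gripper_force: 39.9
t4.4 pos [0.646  0.2069 0.1004] head 172.4 tilt 0.18 q6 -1.23 w 0.015
TURN units -0.01 then SHIFT mm [-3.6  1.6 87.8] | shift first: [-3.6  1.6 87.8]
```

```bash
python3 -m handwheel '[[[-3.6,1.6,30],[0,0,0],1],[[0,0,30],[0,0,0],1],[[0,0,20],[0,0,0],1],[[0,0,7.8],[0,0,0],1],[[0,0,0],[0,0,0],1],[[0,0,0],[0,0,0],1]]'
python3 - <<'E'
from h import *
go(.6495,.208,.0115,-7.6)
E
```

```text
clock: 5.15
position: [0.6511, 0.2088, 0.0147]
ee_rot: [0.001, 0.066, 0.998, 0.0]
contact_force: [-0.6, -0.0, 0.2]
width: 0.0145
gripper_force: 39.9
t5.2 pos [0.6511 0.2088 0.0147] head 172.4 tilt 0.08 q6 -1.23 w 0.014
TURN units 0.01 then SHIFT mm [ 1.5 -1.   3.1] | shift first: [ 1.5 -1.   3.1]
```

```bash
python3 -m handwheel '[[[0,0,3],[0,0,0],1],[[0,0,0],[0,0,0],1],[[0,0,0],[0,0,0],0.3],[[0,0,0],[0,0,0],0.3],[[0,0,0],[0,0,0],0.3],[[0,0,-15],[0,0,0],0.3],[[0,0,-40],[0,0,0],0.3],[[0,0,-40],[0,0,0],0.3],[[0,0,0],[0,0,0],0]]'
python3 - <<'E'
from h import *
go(.4539,-.0143,.11,66.7)
E
```

```text
clock: 6.28
position: [0.654, 0.2088, 0.1113]
ee_rot: [0.005, 0.066, 0.998, 0.001]
contact_force: [0.6, 1.0, -0.1]
width: 0.0424
gripper_force: 0.0
t6.3 pos [0.654  0.2088 0.1113] head 172.4 tilt 0.56 q6 -1.23 w 0.042
TURN units -12.38 then SHIFT mm [284.1  95.5  -1.1] | shift first: [ 168.9 -247.6   -1.1]
```

```bash
python3 - <<'E'
t=open('h.py').read()
t=t.replace("    R2=","""        q=lambda k:np.arctan2(y,x)-np.radians(h-turn-k*180)+1.47
        c=[k for k in(-1,0,1) if any(abs(q(k)+j*2*np.pi)<2.4 for j in(0,)) or 0] if 0 else None
        q6=s["qpos"][5]-np.arctan2(s["position"][1],s["position"][0])+np.arctan2(y,x)
        turn=min([t for t in(turn-180,turn,turn+180) if abs(q6+np.radians(t))<2.4],key=abs)
    R2=""",1)
t="\n".join(l for l in t.split("\n") if "q=lambda" not in l and "c=[k" not in l)
open('h.py','w').write(t)
from h import *
go(.4539,-.0143,.11,66.7)
E
python3 -m handwheel '[[[28.1,-41.3,0],[0,0,0],0],[[28.1,-41.3,0],[0,0,0],0],[[28.1,-41.3,0],[0,0,0],0],[[28.1,-41.3,0],[0,0,0],0],[[28.1,-41.3,0],[0,0,0],0],[[28.1,-41.3,0],[0,0,0],0]]'
python3 -m handwheel '[[[0,0,0],[0,0,1],0],[[0,0,0],[0,0,1],0],[[0,0,0],[0,0,1],0],[[0,0,0],[0,0,1],0],[[0,0,0],[0,0,1],0],[[0,0,0],[0,0,1],0],[[0,0,0],[0,0,1],0],[[0,0,0],[0,0,1],0],[[0,0,0],[0,0,1],0],[[0,0,0],[0,0,1],0],[[0,0,0],[0,0,1],0],[[0,0,0],[0,0,1],0],[[0,0,0],[0,0,1],0],[[0,0,0],[0,0,1],0],[[0,0,0],[0,0,1],0],[[0,0,0],[0,0,1],0],[[0,0,0],[0,0,1],0],[[0,0,0],[0,0,0.6],0],[[0,0,0],[0,0,0],0]]'
python3 - <<'E'
from h import *
im=vision.get_image("wrist"); cv2.imwrite("pics/w2.png",im)
parts(im,dict(armB=(279,208)),"wrist",.016,60)
go(.4539,-.0143,.005,66.7)
E
```

```text
clock: 7.02
position: [0.4495, -0.0162, 0.1057]
ee_rot: [-0.0, 0.066, 0.998, -0.0]
contact_force: [-0.1, -0.7, 0.6]
width: 0.0426
gripper_force: 0.0
clock: 9.4
position: [0.4506, -0.0152, 0.1057]
ee_rot: [-0.0, 0.835, 0.551, -0.0]
contact_force: [0.0, 0.6, -0.3]
width: 0.0428
gripper_force: 0.0Traceback (most recent call last):
  File "<stdin>", line 9, in <module>
  File "h.py", line 20
    q6=s["qpos"][5]-np.arctan2(s["position"][1],s["position"][0])+np.arctan2(y,x)
IndentationError: unexpected indent
Traceback (most recent call last):
  File "h.py", line 20
    q6=s["qpos"][5]-np.arctan2(s["position"][1],s["position"][0])+np.arctan2(y,x)
IndentationError: unexpected indent
```

Run:
```python
t=open('h.py').read()
t=t.replace("if axis_deg is not None: turn=-","if axis_deg is not None:\n        turn=-")
open('h.py','w').write(t)
from h import *
im=vision.get_image("wrist"); cv2.imwrite("pics/w2.png",im)
parts(im,dict(armB=(279,208)),"wrist",.016,60)
go(.4539,-.0143,.005,66.7)
```

```text
armB rect c [454.4 -11.6] size [73.5 21.8] ang 67.0 centroid [455.  -10.4]
t9.4 pos [ 0.4507 -0.0152  0.1057] head 66.9 tilt 0.04 q6 0.22 w 0.042
TURN units 0.03 then SHIFT mm [  2.1   2.7 100.7] | shift first: [  2.    2.7 100.7]
```

```bash
python3 -m handwheel '[[[3.2,2.2,30],[0,0,0],0],[[0,0,35],[0,0,0],0],[[0,0,25],[0,0,0],0],[[0,0,10.7],[0,0,0],0],[[0,0,0],[0,0,0],0],[[0,0,0],[0,0,0],1],[[0,0,0],[0,0,0],1],[[0,0,0],[0,0,0],1],[[0,0,0],[0,0,0],1],[[0,0,-20],[0,0,0],1],[[0,0,-40],[0,0,0],1],[[0,0,-40],[0,0,0],1],[[0,0,0],[0,0,0],1]]' 40
python3 - <<'E'
from h import *
go(.6415,.1485,.106,-7.6)
E
```

```text
clock: 11.08
position: [0.4568, -0.0135, 0.1081]
ee_rot: [0.003, 0.835, 0.551, 0.003]
contact_force: [-0.2, 0.5, -0.3]
width: 0.0149
gripper_force: 39.6
t11.1 pos [ 0.4568 -0.0135  0.1081] head 66.8 tilt 0.43 q6 0.22 w 0.015
TURN units 12.40 then SHIFT mm [ 161.7 -185.     3.3] | shift first: [221.7 106.    3.3]
```

```bash
python3 -m handwheel '[[[36.9,17.7,0],[0,0,0],1],[[36.9,17.7,0],[0,0,0],1],[[36.9,17.7,0],[0,0,0],1],[[36.9,17.7,0],[0,0,0],1],[[36.9,17.7,0],[0,0,0],1],[[36.9,17.7,0],[0,0,0],1],[[0,0,0],[0,0,1],1],[[0,0,0],[0,0,1],1],[[0,0,0],[0,0,1],1],[[0,0,0],[0,0,1],1],[[0,0,0],[0,0,1],1],[[0,0,0],[0,0,1],1],[[0,0,0],[0,0,1],1],[[0,0,0],[0,0,1],1],[[0,0,0],[0,0,1],1],[[0,0,0],[0,0,1],1],[[0,0,0],[0,0,1],1],[[0,0,0],[0,0,1],1],[[0,0,0],[0,0,0.4],1],[[0,0,0],[0,0,0],1]]'
python3 - <<'E'
from h import *
go(.6415,.1485,.0125,-7.6)
cv2.imwrite("pics/w3.png",vision.get_image("wrist"))
E
```

```text
clock: 13.58
position: [0.6383, 0.1484, 0.1036]
ee_rot: [0.0, 0.998, -0.066, -0.001]
contact_force: [-0.2, -0.5, 0.0]
width: 0.0149
gripper_force: 39.6
t13.6 pos [0.6383 0.1484 0.1036] head -7.6 tilt 0.15 q6 1.83 w 0.015
TURN units 0.01 then SHIFT mm [ 3.4 -0.6 91.1] | shift first: [ 3.4 -0.6 91.1]
```

View pics/w3.png

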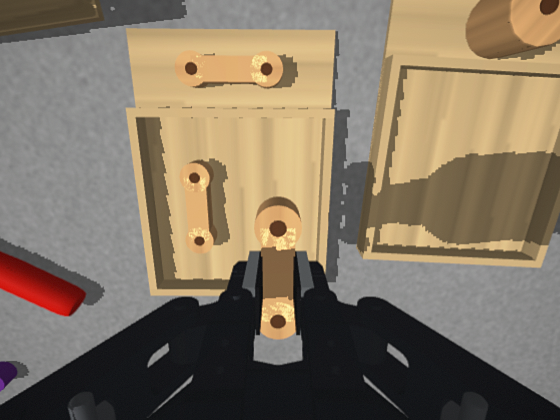

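Arm A lies flat in the tray at (197,208). Arm B is held and will come down beside it, clear of the walls, so I lower it.

```bash
python3 -m handwheel '[[[3.4,0,30],[0,0,0],1],[[0,0,30],[0,0,0],1],[[0,0,20],[0,0,0],1],[[0,0,11],[0,0,0],1],[[0,0,0],[0,0,0],1],[[0,0,2],[0,0,0],1],[[0,0,0],[0,0,0],1],[[0,0,0],[0,0,0],0.3],[[0,0,0],[0,0,0],0.3],[[0,0,0],[0,0,0],0.3],[[0,0,-15],[0,0,0],0.3],[[0,0,-40],[0,0,0],0.3],[[0,0,-40],[0,0,0],0.3],[[0,0,0],[0,0,0],0]]'
python3 - <<'E'
from h import *
go(.410,.1985,.11,44.1)
E
```

```text
clock: 15.38
position: [0.6456, 0.1485, 0.1125]
ee_rot: [-0.001, 0.998, -0.066, 0.005]
contact_force: [-0.1, 0.1, 0.0]
width: 0.0429
gripper_force: 0.0
t15.4 pos [0.6456 0.1485 0.1125] head -7.6 tilt 0.56 q6 1.82 w 0.043
TURN units -8.61 then SHIFT mm [-134.4 -199.9    0.3] | shift first: [-240.2  -18.4    0.3]
```

```bash
python3 -m handwheel '[[[-40,-3,-2],[0,0,0],0],[[-40,-3,-2],[0,0,0],0],[[-40,-3,-2],[0,0,0],0],[[-40,-3,-2],[0,0,0],0],[[-40,-3,-2],[0,0,0],0],[[-40,-3,-2],[0,0,0],0],[[0,0,0],[0,0,-0.95],0],[[0,0,0],[0,0,-0.95],0],[[0,0,0],[0,0,-0.95],0],[[0,0,0],[0,0,-0.95],0],[[0,0,0],[0,0,-0.95],0],[[0,0,0],[0,0,-0.95],0],[[0,0,0],[0,0,-0.95],0],[[0,0,0],[0,0,-0.95],0],[[0,0,0],[0,0,-1],0],[[0,0,0],[0,0,0],0]]'
python3 - <<'E'
from h import *
im=vision.get_image("wrist"); cv2.imwrite("pics/w4.png",im)
go(.410,.1985,.005,44.1)
parts(im,dict(leg=(279,208)),"wrist",.016,85)
E
```

```text
clock: 17.38
position: [0.4066, 0.1975, 0.119]
ee_rot: [-0.0, 0.927, 0.374, -0.0]
contact_force: [-0.6, -0.6, -0.8]
width: 0.0431
gripper_force: 0.0
t17.4 pos [0.4066 0.1975 0.119 ] head 43.9 tilt 0.04 q6 1.10 w 0.043
TURN units -0.03 then SHIFT mm [  3.2   1.7 114. ] | shift first: [  3.2   1.7 114. ]
leg rect c [409.3 200.3] size [112.1  30. ] ang 45.0 centroid [407.5 198.8]
```

View pics/w4.png

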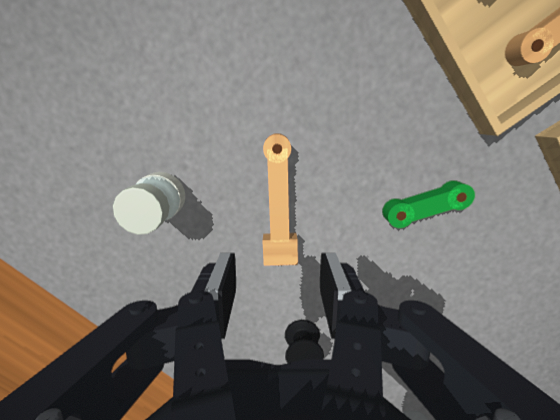

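Leg A is centred between the fingers (hip 277,148; foot 280,250), and the cups at (138,210) and (303,335) are clear. I grasp it.

```bash
python3 -m handwheel '[[[3.5,0.7,35],[0,0,0.1],0],[[0,0,35],[0,0,0],0],[[0,0,30],[0,0,0],0],[[0,0,14],[0,0,0],0],[[0,0,0],[0,0,0],0],[[0,0,0],[0,0,0],1],[[0,0,0],[0,0,0],1],[[0,0,0],[0,0,0],1],[[0,0,0],[0,0,0],1],[[0,0,-20],[0,0,0],1],[[0,0,-40],[0,0,0],1],[[0,0,-40],[0,0,0],1],[[0,0,0],[0,0,0],1]]' 50
python3 - <<'E'
from h import *
a=np.radians(-11.4);c=np.array([.638,-.1825])
for ly in(.03,-.03): print(c+ly*np.array([-np.sin(a),np.cos(a)]))
x,y=c+.03*np.array([-np.sin(a),np.cos(a)])
go(x,y,.106,-11.4)
E
```

```text
clock: 19.05
position: [0.4123, 0.2003, 0.1081]
ee_rot: [0.0, 0.929, 0.37, 0.004]
contact_force: [0.3, 0.1, -0.0]
width: 0.0145
gripper_force: 49.2
[ 0.64392972 -0.15309186]
[ 0.63207028 -0.21190814]
t19.1 pos [0.4123 0.2003 0.1081] head 43.4 tilt 0.43 q6 1.11 w 0.015
TURN units 9.13 then SHIFT mm [296.9 300.7   2.9] | shift first: [-74.6 415.9   2.9]
```

```bash
python3 -m handwheel '[[[-7.5,41.6,-0.2],[0,0,0],1],[[-7.5,41.6,0],[0,0,0],1],[[-7.5,41.6,0],[0,0,0],1],[[-7.5,41.6,0],[0,0,0],1],[[-7.5,41.6,0],[0,0,0],1],[[-7.5,41.6,0],[0,0,0],1],[[-7.5,41.6,0],[0,0,0],1],[[-7.5,41.6,0],[0,0,0],1],[[-7.5,41.6,0],[0,0,0],1],[[-7.5,41.6,0],[0,0,0],1],[[0,0,0],[0,0,0.91],1],[[0,0,0],[0,0,0.91],1],[[0,0,0],[0,0,0.91],1],[[0,0,0],[0,0,0.91],1],[[0,0,0],[0,0,0.91],1],[[0,0,0],[0,0,0.91],1],[[0,0,0],[0,0,0.91],1],[[0,0,0],[0,0,0.91],1],[[0,0,0],[0,0,0.91],1],[[0,0,0],[0,0,0.91],1]]'
python3 - <<'E'
from h import *
go(.6439,-.1531,.0125,-11.4)
cv2.imwrite("pics/w5.png",vision.get_image("wrist"))
E
```

```text
clock: 21.55
position: [0.6404, -0.1538, 0.1034]
ee_rot: [-0.0, 0.995, -0.099, -0.002]
contact_force: [0.2, 0.1, -0.1]
width: 0.0145
gripper_force: 49.3
t21.6 pos [ 0.6404 -0.1538  0.1034] head -11.4 tilt 0.18 q6 1.43 w 0.014
TURN units 0.00 then SHIFT mm [ 3.6 -1.3 90.9] | shift first: [ 3.6 -1.3 90.9]
```

View pics/w5.png

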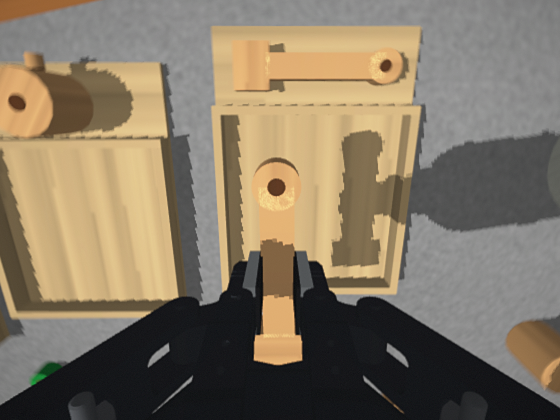

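The leg is held over the leg tray (floor at 225–410), aligned and clear of the walls, so I lower it.

```bash
python3 -m handwheel '[[[2,0,30],[0,0,0],1],[[0,0,30],[0,0,0],1],[[0,0,20],[0,0,0],1],[[0,0,11],[0,0,0],1],[[0,0,0],[0,0,0],1],[[0,0,2],[0,0,0],1],[[0,0,0],[0,0,0],1],[[0,0,0],[0,0,0],0.3],[[0,0,0],[0,0,0],0.3],[[0,0,0],[0,0,0],0.3],[[0,0,-15],[0,0,0],0.3],[[0,0,-40],[0,0,0],0.3],[[0,0,-40],[0,0,0],0.3],[[0,0,0],[0,0,0],0]]'
python3 - <<'E'
from h import *
go(.413,-.1875,.11,88.3)
E
```

```text
clock: 23.35
position: [0.6463, -0.1556, 0.1127]
ee_rot: [0.001, 0.995, -0.097, 0.005]
contact_force: [1.0, 0.2, -0.8]
width: 0.0428
gripper_force: 0.0
t23.4 pos [ 0.6463 -0.1556  0.1127] head -11.2 tilt 0.55 q6 1.43 w 0.043
TURN units -16.58 then SHIFT mm [ -38.8 -232.3    0.6] | shift first: [-222.7   76.6    0.6]
```

```bash
python3 -m handwheel '[[[-37.1,12.8,-1],[0,0,0],0],[[-37.1,12.8,-1],[0,0,0],0],[[-37.1,12.8,-1],[0,0,0],0],[[-37.1,12.8,-1],[0,0,0],0],[[-37.1,12.8,-1],[0,0,0],0],[[-37.1,12.8,-1],[0,0,0],0]]' ; python3 -m handwheel '[[[0,0,0],[0,0,-0.97],0],[[0,0,0],[0,0,-0.97],0],[[0,0,0],[0,0,-0.97],0],[[0,0,0],[0,0,-0.97],0],[[0,0,0],[0,0,-0.97],0],[[0,0,0],[0,0,-0.97],0],[[0,0,0],[0,0,-0.97],0],[[0,0,0],[0,0,-0.97],0],[[0,0,0],[0,0,-0.97],0],[[0,0,0],[0,0,-0.97],0],[[0,0,0],[0,0,-0.97],0],[[0,0,0],[0,0,-0.97],0],[[0,0,0],[0,0,-0.97],0],[[0,0,0],[0,0,-0.97],0],[[0,0,0],[0,0,-0.97],0],[[0,0,0],[0,0,-0.97],0],[[0,0,0],[0,0,-1],0],[[0,0,0],[0,0,0],0]]'
python3 - <<'E'
from h import *
im=vision.get_image("wrist"); cv2.imwrite("pics/w6.png",im)
parts(im,dict(leg=(279,200)),"wrist",.016,88)
go(.413,-.1885,.005,88.3)
E
```

```text
clock: 24.1
position: [0.4084, -0.1865, 0.1132]
ee_rot: [-0.0, 0.995, -0.097, -0.0]
contact_force: [0.8, -0.4, -0.2]
width: 0.0423
gripper_force: 0.0
clock: 26.35
position: [0.4097, -0.1864, 0.1132]
ee_rot: [-0.0, 0.72, 0.694, -0.0]
contact_force: [-0.1, -0.2, 0.0]
width: 0.0426
gripper_force: 0.0
leg rect c [ 413.  -186.6] size [113.5  29.5] ang 89.1 centroid [ 413.1 -189.1]
t26.4 pos [ 0.4098 -0.1865  0.1132] head 87.8 tilt 0.04 q6 -0.54 w 0.042
TURN units -0.08 then SHIFT mm [ -2.    3.3 108.2] | shift first: [ -1.9   3.3 108.2]
```

```bash
python3 -m handwheel '[[[-1,3.2,30],[0,0,-0.15],0],[[0,0,35],[0,0,0],0],[[0,0,30],[0,0,0],0],[[0,0,13],[0,0,0],0],[[0,0,0],[0,0,0],0],[[0,0,0],[0,0,0],1],[[0,0,0],[0,0,0],1],[[0,0,0],[0,0,0],1],[[0,0,0],[0,0,0],1],[[0,0,-20],[0,0,0],1],[[0,0,-40],[0,0,0],1],[[0,0,-40],[0,0,0],1],[[0,0,0],[0,0,0],1]]' 50
python3 - <<'E'
from h import *
go(.632,-.212,.106,-11.4)
E
```

```text
clock: 28.02
position: [0.4155, -0.1891, 0.1085]
ee_rot: [0.004, 0.714, 0.7, 0.001]
contact_force: [0.1, -0.5, -1.1]
width: 0.0144
gripper_force: 50.2
t28.0 pos [ 0.4155 -0.1891  0.1085] head 88.8 tilt 0.45 q6 -0.56 w 0.014
TURN units -13.29 then SHIFT mm [-216.8   20.4    4. ] | shift first: [-18.4 216.9   4. ]
```

```bash
python3 -m handwheel '[[[-3.1,36.1,0],[0,0,0],1],[[-3.1,36.1,0],[0,0,0],1],[[-3.1,36.1,0],[0,0,0],1],[[-3.1,36.1,0],[0,0,0],1],[[-3.1,36.1,0],[0,0,0],1],[[-3.1,36.1,0],[0,0,0],1],[[0,0,0],[0,0,-0.95],1],[[0,0,0],[0,0,-0.95],1],[[0,0,0],[0,0,-0.95],1],[[0,0,0],[0,0,-0.95],1],[[0,0,0],[0,0,-0.95],1],[[0,0,0],[0,0,-0.95],1],[[0,0,0],[0,0,-0.95],1],[[0,0,0],[0,0,-0.95],1],[[0,0,0],[0,0,-0.95],1],[[0,0,0],[0,0,-0.95],1],[[0,0,0],[0,0,-0.95],1],[[0,0,0],[0,0,-0.95],1],[[0,0,0],[0,0,-0.95],1],[[0,0,0],[0,0,-0.95],1]]'
python3 - <<'E'
from h import *
go(.632,-.212,.0125,-11.4)
cv2.imwrite("pics/w7.png",vision.get_image("wrist"))
E
```

```text
clock: 30.52
position: [0.6286, -0.2104, 0.1036]
ee_rot: [-0.001, 0.098, 0.995, 0.0]
contact_force: [-0.5, -0.0, -0.9]
width: 0.0141
gripper_force: 50.1
t30.5 pos [ 0.6286 -0.2104  0.1036] head 168.8 tilt 0.16 q6 -1.80 w 0.014
TURN units 0.03 then SHIFT mm [-3.9 -0.9 91.1] | shift first: [-3.9 -0.9 91.1]
```

View pics/w7.png

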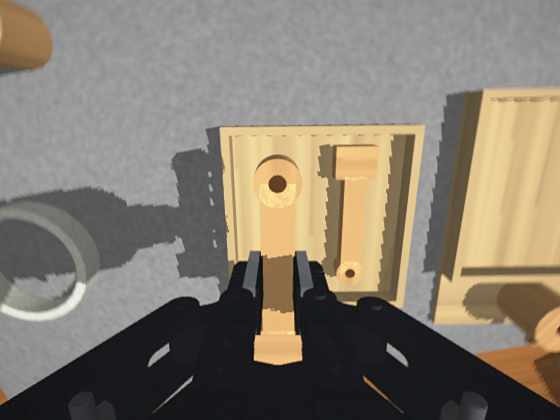

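Leg A lies flat in the tray (foot 356,160; hip 350,272). Leg B is held parallel to it and clear of it and the walls, so I lower it.

```bash
python3 -m handwheel '[[[-3.5,-0.5,30],[0,0,0],1],[[0,0,30],[0,0,0],1],[[0,0,20],[0,0,0],1],[[0,0,11],[0,0,0],1],[[0,0,0],[0,0,0],1],[[0,0,2],[0,0,0],1],[[0,0,0],[0,0,0],1],[[0,0,0],[0,0,0],0.3],[[0,0,0],[0,0,0],0.3],[[0,0,0],[0,0,0],0.3],[[0,0,-15],[0,0,0],0.3],[[0,0,-40],[0,0,0],0.3],[[0,0,-40],[0,0,0],0.3],[[0,0,0],[0,0,0],-0.6]]'
python3 - <<'E'
from h import *
p=ray([(418.1-.5,226.5-.5),(397+172/8-.5,208+222/8-.5)],"top",.044)*1000;print(p)
print(ray([(397+172/8-.5,208+222/8-.5)],"top",.022)*1000)
go(p[0,0]/1000,p[0,1]/1000,.13,0)
E
```

```text
clock: 32.33
position: [0.6356, -0.2132, 0.1127]
ee_rot: [0.005, 0.099, 0.995, -0.002]
contact_force: [0.3, 0.8, 0.3]
width: 0.0465
gripper_force: 0.0
[[ 468.02076371 -363.18880836]
 [ 440.78204192 -362.70279298]]
[[ 441.17941098 -370.84808815]]
t32.3 pos [ 0.6356 -0.2132  0.1127] head 168.6 tilt 0.56 q6 -1.80 w 0.046
TURN units -1.89 then SHIFT mm [ 167.4 -150.   -18.2] | shift first: [ 134.6 -180.1  -18.2]
```

```bash
python3 -m handwheel '[[[22.4,-30,-5],[0,0,0],-0.8],[[22.4,-30,-5],[0,0,0],-0.8],[[22.4,-30,-5],[0,0,0],-0.8],[[22.4,-30,-5],[0,0,0],-0.8],[[22.4,-30,0],[0,0,0],-0.8],[[22.4,-30,0],[0,0,0],-0.8],[[0,0,0],[0,0,1],-0.8],[[0,0,0],[0,0,1],-0.8],[[0,0,0],[0,0,1],-0.8],[[0,0,0],[0,0,1],-0.8],[[0,0,0],[0,0,1],-0.8],[[0,0,0],[0,0,1],-0.8],[[0,0,0],[0,0,1],-0.8]]' ; python3 -m handwheel '[[[0,0,0],[0,0,1],-0.8],[[0,0,0],[0,0,1],-0.8],[[0,0,0],[0,0,1],-0.8],[[0,0,0],[0,0,1],-0.8],[[0,0,0],[0,0,1],-0.8],[[0,0,0],[0,0,1],-0.8],[[0,0,0],[0,0,1],-0.8],[[0,0,0],[0,0,1],-0.8],[[0,0,0],[0,0,1],-0.8],[[0,0,0],[0,0,1],-0.8],[[0,0,0],[0,0,1],-0.8],[[0,0,0],[0,0,1],-0.8],[[0,0,0],[0,0,1],-0.8],[[0,0,0],[0,0,1],-0.8],[[0,0,0],[0,0,1],-0.8],[[0,0,0],[0,0,1],-0.8],[[0,0,0],[0,0,1],-0.8],[[0,0,0],[0,0,1],-0.8],[[0,0,0],[0,0,0.4],-0.8],[[0,0,0],[0,0,0],-0.8]]'
python3 - <<'E'
from h import *
im=vision.get_image("wrist"); cv2.imwrite("pics/w8.png",im)
go(.468,-.363,.02,16)
E
```

```text
clock: 33.95
position: [0.4651, -0.3616, 0.1269]
ee_rot: [-0.001, 0.451, 0.893, 0.0]
contact_force: [-0.6, -0.6, -0.4]
width: 0.0768
gripper_force: 0.0
clock: 36.45
position: [0.4652, -0.3616, 0.127]
ee_rot: [-0.0, 0.99, 0.141, -0.0]
contact_force: [-0.2, -0.3, -0.6]
width: 0.0769
gripper_force: 0.0
t36.5 pos [ 0.4653 -0.3617  0.1271] head 16.3 tilt 0.05 q6 0.51 w 0.077
TURN units 0.04 then SHIFT mm [  2.3   2.1 107.1] | shift first: [  2.3   2.1 107.1]
```

View pics/w8.png

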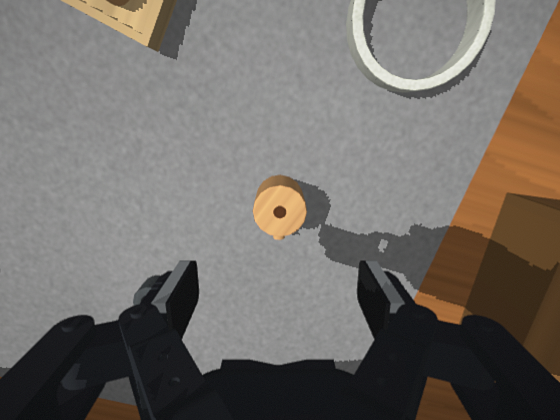

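The head is seen straight below with its nose toward −tool x (278,238), and its top centre is at (280,212).

Run:
```python
from h import *
p=ray([(280,212)],"wrist",.044)[0];print(p)
p=(p+[.468,-.363])/2
go(p[0],p[1],.008,16.3)
```

```text
[ 0.4679027  -0.36189854]
t36.5 pos [ 0.4653 -0.3617  0.1271] head 16.3 tilt 0.05 q6 0.51 w 0.077
TURN units -0.01 then SHIFT mm [  2.4   1.6 119.1] | shift first: [  2.4   1.6 119.1]
```

```bash
python3 -m handwheel '[[[2.4,1.4,35],[0,0,0],-0.8],[[0,0,35],[0,0,0],-0.8],[[0,0,30],[0,0,0],-0.8],[[0,0,19],[0,0,0],-0.8],[[0,0,0],[0,0,0],-0.8],[[0,0,0],[0,0,0],1],[[0,0,0],[0,0,0],1],[[0,0,0],[0,0,0],1],[[0,0,0],[0,0,0],1],[[0,0,0],[0,0,0],1],[[0,0,-20],[0,0,0],1],[[0,0,-40],[0,0,0],1],[[0,0,-50],[0,0,0],1],[[0,0,0],[0,0,0],1]]' 50
python3 - <<'E'
from h import *
go(.643,0,.12,-10.8)
E
```

```text
clock: 38.25
position: [0.4704, -0.3647, 0.1228]
ee_rot: [0.004, 0.99, 0.141, 0.003]
contact_force: [0.2, 0.8, -0.3]
width: 0.0409
gripper_force: 50.5
t38.2 pos [ 0.4704 -0.3647  0.1228] head 16.2 tilt 0.54 q6 0.51 w 0.041
TURN units 4.51 then SHIFT mm [ 101.1 -390.6    1.6] | shift first: [ 267.7 -302.     1.6]
```

```bash
python3 -m handwheel '[[[26.8,-30.2,0],[0,0,0],1],[[26.8,-30.2,0],[0,0,0],1],[[26.8,-30.2,0],[0,0,0],1],[[26.8,-30.2,0],[0,0,0],1],[[26.8,-30.2,0],[0,0,0],1],[[26.8,-30.2,0],[0,0,0],1],[[26.8,-30.2,0],[0,0,0],1],[[26.8,-30.2,0],[0,0,0],1],[[26.8,-30.2,0],[0,0,0],1],[[26.8,-30.2,0],[0,0,0],1],[[0,0,0],[0,0,0.9],1],[[0,0,0],[0,0,0.9],1],[[0,0,0],[0,0,0.9],1],[[0,0,0],[0,0,0.9],1],[[0,0,0],[0,0,0.9],1],[[0,0,0],[0,0,0],1]]'
python3 - <<'E'
from h import *
go(.643,0,.015,-10.8)
cv2.imwrite("pics/w9.png",vision.get_image("wrist"))
E
```

```text
clock: 40.25
position: [0.6402, 0.0023, 0.1171]
ee_rot: [-0.0, 0.996, -0.093, -0.001]
contact_force: [0.1, -0.0, -0.2]
width: 0.0404
gripper_force: 50.6
t40.2 pos [0.6402 0.0023 0.1171] head -10.7 tilt 0.14 q6 1.65 w 0.040
TURN units 0.02 then SHIFT mm [  3.4   1.7 102.1] | shift first: [  3.4   1.7 102.1]
```

View pics/w9.png

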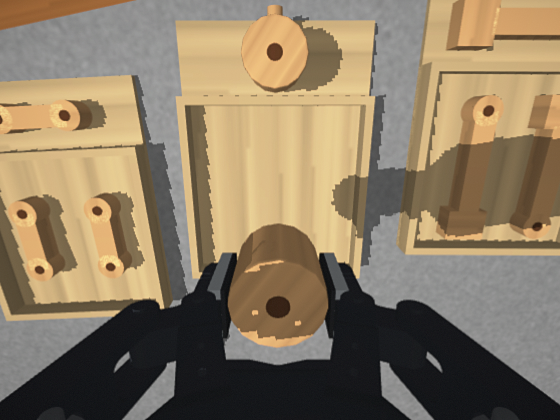

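The head is upright in the grip over the middle of the head tray (floor 195–365). Both arms and both legs are visible lying flat. I lower it.

```bash
python3 -m handwheel '[[[3.4,0,35],[0,0,0],1],[[0,0,35],[0,0,0],1],[[0,0,20],[0,0,0],1],[[0,0,11],[0,0,0],1],[[0,0,0],[0,0,0],1],[[0,0,0],[0,0,0],1]]'
python3 - <<'E'
from h import *
go(.643,0,.0145,-10.8)
E
```

```text
clock: 41.05
position: [0.6451, 0.0015, 0.0181]
ee_rot: [0.0, 0.996, -0.094, 0.001]
contact_force: [-0.4, -0.7, -0.2]
width: 0.041
gripper_force: 51.5
t41.0 pos [0.6451 0.0015 0.0181] head -10.8 tilt 0.09 q6 1.65 w 0.041
TURN units 0.01 then SHIFT mm [-1.8  1.9  3.6] | shift first: [-1.8  1.9  3.6]
```

```bash
python3 -m handwheel '[[[0,0,3],[0,0,0],1],[[0,0,0],[0,0,0],1],[[0,0,0],[0,0,0],1],[[0,0,0],[0,0,0],0.2],[[0,0,0],[0,0,0],-0.5],[[0,0,0],[0,0,0],-0.5],[[0,0,0],[0,0,0],-0.5],[[0,0,-15],[0,0,0],-0.5],[[0,0,-40],[0,0,0],-0.5],[[0,0,-50],[0,0,0],-0.5],[[-50,0,-20],[0,0,0],-0.5],[[-50,0,0],[0,0,0],-0.5],[[-50,0,0],[0,0,0],-0.5],[[-50,0,0],[0,0,0],-0.5],[[-50,0,0],[0,0,0],-0.5],[[0,0,0],[0,0,0],-0.5],[[0,0,0],[0,0,0],-0.5]]'
python3 - <<'E'
from h import *
im=vision.get_image("top")
cv2.imwrite("pics/t9.png",cv2.resize(im[115:315,140:440],None,fx=2.6,fy=2.6,interpolation=cv2.INTER_CUBIC))
E
```

```text
clock: 43.18
position: [0.4002, 0.0482, 0.1406]
ee_rot: [-0.0, 0.996, -0.094, 0.002]
contact_force: [-0.2, -0.0, 0.6]
width: 0.0642
gripper_force: 0.0
```

View pics/t9.png

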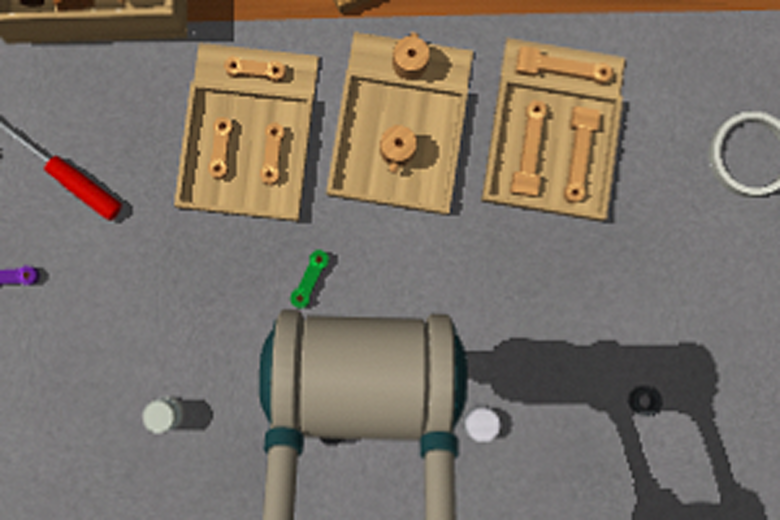

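The arms lie flat at (221,148) and (273,153), the head stands upright at (399,145), and the legs lie flat at (530,148) and (583,152). Nothing else has moved and the gripper is clear, so I hand in.

```bash
python3 -c "
from rig import manip; print(manip.sign_off())"
```

```text
the job is handed in; nothing more can be done
None
```

All five parts are in their trays (two legs, two arms and the head upright), released and at rest, and the job was handed in at about 43 s of the allowed 128 s; no verdict came back.

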